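# Clamp the divider's cracked end block in the kitchen drawer

## Task

The cracked beech end block of the drawer's divider stands between the jaws of the one-hand bar clamp. First turn the clamp's quarter-turn catch until its wing lies in line with the bar, which frees the trigger, then squeeze and release the trigger again and again until the moving jaw's pad has come up to the block and nips it gently against the fixed jaw. Finish holding the trigger squeezed, so the block stays under a light press of about 10 newtons (never crush it: 30 is too much); move the jaw only by the trigger, do not touch the block, and leave everything else in the drawer alone.

Things in the scene. Friction and masses are not known exactly. Their poses are not given: they have to be found in the camera images.
- clamp: One-hand bar clamp, fixed, standing on the drawer floor, grips up. Origin: on the drawer floor (8 mm above the worktop) under its black housing; z up, +y along the bar from handle to jaws, x across. In mm: housing x -18..18, y -65..90, top z 80; toothed steel bar 8 wide, z 50..70, its tail pokes 5 to 83 out of the housing at y -65. Handle: see point squeeze; wing: see point catch_grip.
- squeeze (a point): Fixed point midway between the outer faces of handle and resting trigger: clamp x 0, y -36, z 118 mm; axes as the clamp's. The fixed handle is a black upright post, 26 wide in x, clamp y -62..-48, z 80..145. Handle and trigger measure 52 mm over their outer faces at rest, 34 mm fully squeezed (gap 26 closing to 8).
- trigger: Grey upright trigger post beside the handle, 24 wide in x, 12 thick; at rest clamp y -22..-10, z 81..145 mm. It slides straight towards the fixed handle (clamp -y) and springs back by itself when let go. This body's origin is not on the post: it lies at the clamp's origin at rest and shifts with the post.
- trigger_slide (a joint): Trigger travel in m: 0 at rest, 0.018 fully squeezed; stops after a few mm while the catch blocks it (do not force it). Spring 3 to 4.8 N, bar friction 3 N: the jaw presses with the push on the trigger less about 8 N, only while it is squeezed. A full stroke advances the bar about 15 mm (8 mm teeth); let the trigger come fully back to take the next bite; friction keeps the bar in place.
- catch_grip (a point): Centre of the catch's wing, the part to pinch: grey bar 56 long (this point's x), 12 thick (its y), 24 high, z 92..116 mm in the clamp frame, centred at clamp x 0, y 35, z 104. It sits on a short stem, 12 mm above the housing, and turns about the vertical axis through this point.
- catch_turn (a joint): Catch angle in rad, counter-clockwise seen from above: 0 = wing across the bar (trigger blocked), 1.571 = wing in line with the bar (trigger free for its full stroke, within about 10 degrees). It turns freely past 1.571 (to 2.2) without a stop and stays where it is left (friction 0.1 N m).
- bar_slide (a joint): Travel of the bar and moving jaw in m, grows as the jaw closes on the block (clamp -y); friction 3 N. Starts between 0 and 0.025, meets the block at about 0.05 (0.052 once the block bears on the fixed jaw). The pad face is at clamp y = 187 mm minus this travel (plus the pad's give).
- jaw: Black moving jaw at the bar's end, 30 x 18 x 68 mm, hanging down from the bar. Not to be touched. Origin not on it: it lies at the clamp's origin when the travel is 0.
- pad_face (a point): Centre of the pad's pressing face, 32 x 40 mm, facing clamp -y, 26 mm above the drawer floor.
- pad: Rubber pad on the moving jaw that meets the block. Origin not on it (see point pad_face).
- pad_spring (a joint): How far the sprung pad has been pushed back into the jaw, in m: 0 free, 0.010 bottomed. 1.2 N per mm, so 8 mm means about 10 N and bottoming 12 N.
- anvil: Fixed jaw: rubber-faced plate 44 wide, 72 high, its face at clamp y 90 mm, facing +y. Origin at the clamp's origin.
- block: Loose cracked beech block, 40 (x) by 45 (y) by 42 mm high, 60 g, standing on the drawer floor under the bar between the fixed jaw and the moving pad, within 4 mm of the fixed jaw. Origin at the centre of its underside.
- plate0: Lowest of four stacked blue plates, 160 mm across, 10 mm high each. Origin under its centre.
- plate1: Second plate of the stack.
- plate2: Third plate of the stack.
- plate3: Top plate of the stack.
- bowl: Green suction bowl, 104 mm across, 48 high. Origin under its centre.
- cup: Steel sippy cup, 70 mm across, 107 high. Origin under its centre.
- fork: Yellow plastic fork 115 mm long, 5 mm thick, lying on the drawer floor beside the clamp on its clamp -x side.
- spoon: Spoon 140 mm long lying on the drawer floor beside the clamp on its +x side.
- tray: Plywood divider tray 140 x 240 x 50 mm on runners in the drawer's back half; it slides in y.
There are look-alikes about, which are no part of the job. There is more than one size of the block; the one meant has the size given above.

How it is judged:
By the outcome, as a careful person would: the job done as asked, in the order asked, and still so for the second after the job is handed in, while the arm keeps its last pose, push and grip.
It also fails if it takes over 58 s, if anything falls off the work surface, if the arm or the gripper's body presses on something with over 40 N, if the wrist force passes 120 N, or if a joint passes its speed limit or range.

## Robot

A 6-joint arm with a two-finger parallel gripper is mounted at the origin on the work surface. World frame = base frame: x ahead of the robot, y to its left, z up, the work surface at z = 0. Lengths are in m, angles in degrees, forces in N, time in s.
With the tool pointing down it reaches from about 0.325 to 0.85 m from the base axis. Payload 4.4 kg.
Tool frame: the origin (TCP) lies at the very end of the fingers, on their centre line; the grasp point (between the pads) lies 19 mm behind it; z points along the fingers, y is the line along which they close (so a half turn about z gives the same grasp; the last joint's range is limited). The gripper opens to 94 mm and grips with 3 to 60 N. Pads are 16 mm wide; open, the fingers measure 119 mm over their backs; the gripper's body (75 mm by 177 mm) begins 78 mm behind the grasp point.
Start: joints at [-8.623, 11.837, 88.321, -0, 79.842, -8.623], TCP at [0.575, -0, 0.205] pointing down, gripper open.
Joint ranges: [-156.59, 156.59], [-49.26, 127.26], [12.9, 141.05], [-63.56, 243.56], [4.71, 150.69], [-161.64, 161.64]. Speed limits (degrees/s): [159.86, 159.86, 180, 180, 180, 180].

## Interface

Orientations are given as [roll, pitch, yaw] about the fixed x, y, z axes, in that order (R = Rz(yaw) Ry(pitch) Rx(roll)).
In Python, from station import ctrl, vision, order gives the robot as it stands.
- The arm moves only by the tool move_arm, never from a script. Its argument "moves" is one flat list of numbers, 7 for each row, row after row: the shift along the world's x, y, z as a fraction of full scale, then the turn, a rotation vector about the world's x, y, z as a fraction of full scale, then the finger opening in mm, from 0 to 94. A call has 1 to 20 rows; each row shifts and turns the commanded pose from where the row before left it; what a row does not reach is not made up. Full scale, the value 1, is 40 mm for a shift and 4 degrees for a turn. A row lasts 1/12 s, in which the tool goes at most 41.7 mm and 7.16 degrees, less where a joint would pass 70% of its speed; a pose out of reach is approached as far as the arm can. A call with a number of a shift or a turn outside -1 to 1 is refused whole. A call with a gripper value outside its range is refused whole. The fingers move at their own pace and stop on an object; "grip_force" is the grip in N (left out, the last holds). Time passes only in rows, so rows that do not move let the fingers close. It gives the time, the measured TCP pose, the force, the opening and the grip force at its end, in the units of the state.
- ctrl.state(): the state, without advancing time (a new reading comes with each control period).
- vision.capture(name): name is "scene" or "side" or "wrist"; returns a dict with "image" (420x560x3 uint8, red, green, blue), "camera_matrix" (3x3 intrinsics, pixels), "rvec" (rotation vector, rad) and "tvec" (3), from world to camera coordinates, as OpenCV has them; the wrist camera has in their place "tool_from_camera" (4x4, takes a point from camera to tool coordinates, whose origin is the TCP and whose axes are the flange's). Camera axes: x right, y down, z forward; pixel columns grow to the right and rows downward; lengths in m; the calibration is good to about 2 mm. A picture is of the moment at which its call begins: read the wrist's pose just before it. There is no depth.
- order.finish_job(): hands the job in; it is judged then, once.
The state is a dict: "time_s": time; "joints": joint angles; "joint_velocities": joint speeds; "tau": joint torques, N m; "ee_pos": TCP position; "tcp_rot": TCP orientation; "force": force on the tool from outside, world axes, zero at the start; "wrist_torque": the same for the moment, N m; "width": opening from 0.0 (shut) to 1.0 (fully open); "grip_force": force on a finger pad.
Only numpy, scipy, OpenCV 4.12 (cv2) and the standard library are available. Lean on these libraries where they do the work, as an engineer would, in place of code of your own. Each camera call takes 0.05 s, during which the arm holds its last target. There are 200 camera calls.

## Working session

There is one attempt and no reset: what is moved stays moved. The work goes in short steps, Python scripts to look and compute and a tool call to move; the robot and the scene stay as the last step left them, time stands still between calls to the robot, and variables do not carry over. Pictures are saved under pics/ and viewed, at most 10 in all, crops included, and the job is handed in when it is done.

Besides the shell and the picture viewer there is one more tool, called after "Request:" in YAML: its name, and indented under it one key for each argument. move_arm: Moves the arm, as the interface text tells. Shift numbers are shares of 40 mm and turn numbers shares of 4 degrees, none past 1 either way. Its arguments: {"type":"object","properties":{"moves":{"type":"array","items":{"type":"number"}},"grip_force":{"type":"number"}},"required":["moves"]}

```bash
mkdir -p pics; cat > h.py <<'E'
import numpy as np, cv2
from station import ctrl, vision, order
from scipy.spatial.transform import Rotation as R
def snap(n,f):
    s=ctrl.state(); c=vision.capture(n); cv2.imwrite('pics/'+f,c['image'][:,:,::-1])
    K=np.array(c['camera_matrix'])
    if n=='wrist':
        T=np.eye(4); T[:3,:3]=R.from_euler('xyz',s['tcp_rot'],degrees=True).as_matrix(); T[:3,3]=s['ee_pos']
        T=T@np.array(c['tool_from_camera'])
    else:
        M=np.eye(4); M[:3,:3]=cv2.Rodrigues(np.array(c['rvec'],float))[0]; M[:3,3]=np.ravel(c['tvec']); T=np.linalg.inv(M)
    np.savez('pics/'+f+'.npz',K=K,T=T); return c['image']
def onz(f,u,v,z):
    d=np.load('pics/'+f+'.npz'); r=d['T'][:3,:3]@np.linalg.inv(d['K'])@[u,v,1]; o=d['T'][:3,3]
    return (o+r*(z-o[2])/r[2]).round(4)
E
python3 - <<'E'
from h import *
a=snap('scene','s0.png');snap('side','d0.png');snap('wrist','w0.png')
print(ctrl.state())
E
```

```text
{'time_s': 0.15, 'joints': array([-8.62298575e+00,  1.18737455e+01,  8.83839412e+01,  3.45605034e-04,
        7.98414601e+01, -8.62407121e+00]), 'joint_velocities': array([ 0.03917235, -0.15747736, -0.23671736,  0.02349804, -0.0810778 ,
        0.0944158 ]), 'tau': array([ 1.45590316e-04, -3.71313965e+01, -2.81812102e+01,  6.98270788e-02,
        3.27237044e-02, -1.05386437e-04]), 'ee_pos': array([5.74390493e-01, 8.34588296e-05, 2.04567513e-01]), 'tcp_rot': array([-1.79902025e+02, -1.52033641e-02,  9.00010112e+01]), 'force': array([ 0.79833759, -0.05466502,  0.85358992]), 'wrist_torque': array([-0.0025568 , -0.02154909,  0.05622824]), 'grip_force': 0.0, 'width': 1.000539163907741}
```

View pics/s0.png

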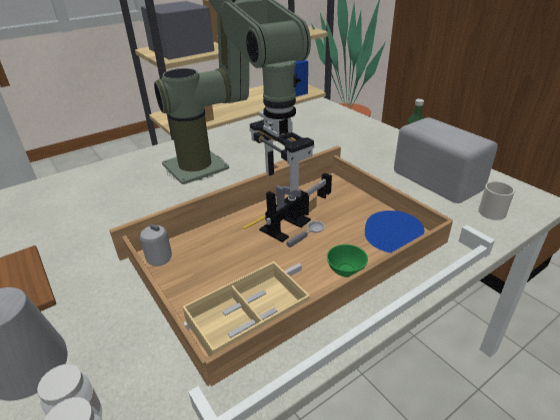

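View pics/w0.png

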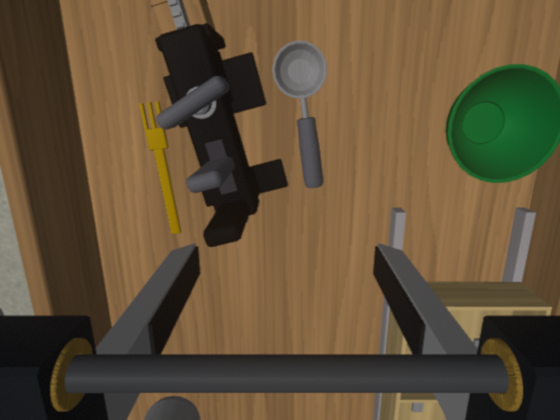

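View pics/d0.png

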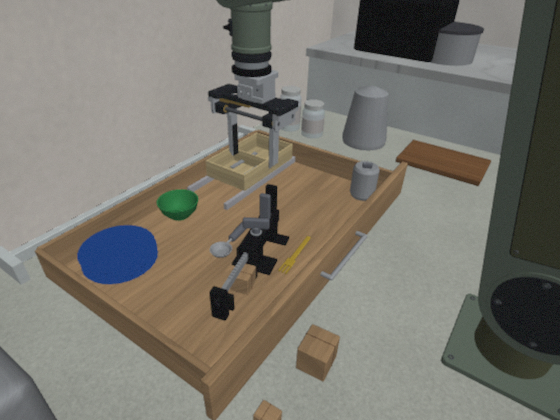

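The wrist view shows the black clamp: wing at about (193,102), trigger (210,177), handle (226,225), bar tail→jaws running up-left to (177,10). Block candidates are in the clamp (side 245,278, the one meant), with look-alikes on the worktop at side (318,352) and (267,412). The grey posts could also be confused with the spoon handle (310,150).

```bash
python3 - <<'E'
from h import *
f='w0.png'
for n,u,v,z in [('wing a',163,122,.124),('wing b',224,84,.124),('wingc',193,103,.124),('trig',206,184,.153),('handle',222,237,.153),('bar',179,8,.078),('hous near L',205,215,.088),('hous near R',255,210,.088),('hous far L',162,40,.088),('hous far R',208,27,.088)]: print(n,onz(f,u,v,z))
d=np.load('pics/w0.png.npz'); print(d['T'].round(3),d['K'])
i=cv2.imread('pics/w0.png')[0:260,120:300]; cv2.imwrite('pics/w0c.png',cv2.resize(i,None,fx=2.3,fy=2.3))
E
```

```text
wing a [0.4886 0.0675 0.124 ]
wing b [0.5323 0.0927 0.124 ]
wingc [0.5104 0.0803 0.124 ]
trig [0.5224 0.03   0.153 ]
handle [ 0.531  -0.0069  0.153 ]
bar [0.4934 0.1485 0.078 ]
hous near L [ 0.505  -0.0125  0.088 ]
hous near R [ 0.5479 -0.0079  0.088 ]
hous far L [0.4816 0.1249 0.088 ]
hous far R [0.5165 0.1338 0.088 ]
[[ 1.     0.002 -0.002  0.575]
 [ 0.001 -0.958 -0.287  0.084]
 [-0.002  0.287 -0.958  0.383]
 [ 0.     0.     0.     1.   ]] [[363.45271516   0.         286.24201732]
 [  0.         363.45271516 205.53997563]
 [  0.           0.           1.        ]]
```

View pics/w0c.png

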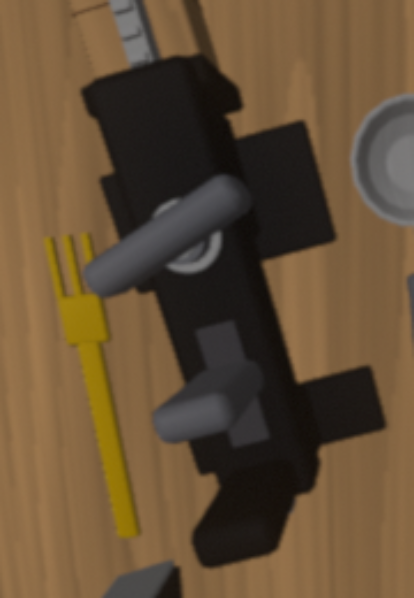

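Crop confirms the clamp: wing lies about 17° from across the bar, clamp yaw about 13°, trigger grey and handle black nearest the camera. I'll go above the wing at −60° of tool turn.

Request:
move_arm:
  moves: [-0.1075, 0.1333, 0, 0, 0, -1, 40, -0.1075, 0.1333, 0, 0, 0, -1, 40, -0.1075, 0.1333, 0, 0, 0, -1, 40, -0.1075, 0.1333, 0, 0, 0, -1, 40, -0.1075, 0.1333, 0, 0, 0, -1, 40, -0.1075, 0.1333, 0, 0, 0, -1, 40, -0.1075, 0.1333, 0, 0, 0, -1, 40, -0.1075, 0.1333, 0, 0, 0, -1, 40, -0.1075, 0.1333, 0, 0, 0, -1, 40, -0.1075, 0.1333, 0, 0, 0, -1, 40, -0.1075, 0.1333, 0, 0, 0, -1, 40, -0.1075, 0.1333, 0, 0, 0, -1, 40, -0.1075, 0.1333, 0, 0, 0, -1, 40, -0.1075, 0.1333, 0, 0, 0, -1, 40, -0.1075, 0.1333, 0, 0, 0, -1, 40, 0, 0, 0, 0, 0, 0, 40, 0, 0, 0, 0, 0, 0, 40]

```text
time_s: 1.57
ee_pos: [0.5102, 0.0801, 0.2052]
tcp_rot: [-180.0, 0.0, 30.1]
force: [-0.3, 0.3, 0.2]
width: 0.427
grip_force: 0.0
```

```bash
python3 - <<'E'
from h import *
snap('wrist','w1.png'); s=ctrl.state(); print(s['time_s'],s['ee_pos'],s['tcp_rot'])
E
```

```text
1.6167 [0.51047957 0.07983747 0.20529188] [1.79993654e+02 1.45961000e-02 3.01044135e+01]
```

View pics/w1.png

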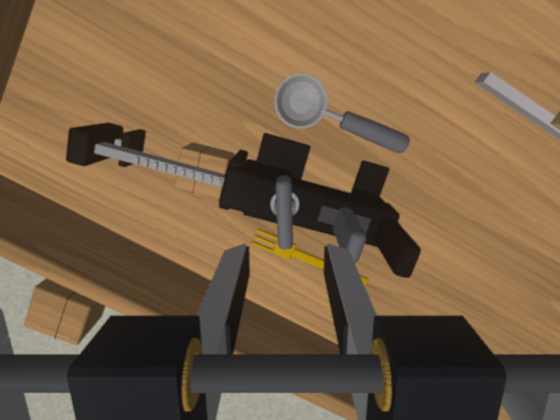

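The wing runs from (283,183) to (287,243), parallel to the fingers' plane and centred between fingertips (mid x≈287); trigger top ≈(357,247), handle top ≈(408,265).

```bash
python3 - <<'E'
from h import *
f='w1.png'
a,b=onz(f,283.5,180,.124),onz(f,286.5,246,.124); print(a,b,(a+b)/2,np.degrees(np.arctan2(*(a-b)[1::-1])))
print(onz(f,357,247,.153),onz(f,406,265,.153)); p,q=onz(f,100,150,.078),onz(f,222,182,.078);print(p,q,np.degrees(np.arctan2(-(p-q)[0],(p-q)[1])))
E
```

```text
[0.5317 0.095  0.124 ] [0.4878 0.0668 0.124 ] [0.50975 0.0809  0.124  ] 32.71543270558284
[0.5222 0.0308 0.153 ] [ 0.528  -0.0062  0.153 ]
[0.4672 0.2363 0.078 ] [0.4943 0.135  0.078 ] 14.977172137000847
```

Request:
move_arm:
  moves: [0, 0.01, -0.5, 0, 0, 0.5, 40, 0, 0.01, -0.7, 0, 0, 0, 40, 0, 0, -0.7, 0, 0, 0, 40, 0, 0, -0.5, 0, 0, 0, 40, 0, 0, -0.27, 0, 0, 0, 40, 0, 0, 0, 0, 0, 0, 40, 0, 0, 0, 0, 0, 0, 8, 0, 0, 0, 0, 0, 0, 8, 0, 0, 0, 0, 0, 0, 8, 0, 0, 0, 0, 0, 0, 8, 0, 0, 0, 0, 0, 0, 8, 0, 0, 0, 0, 0, 0, 8]
  grip_force: 25

```text
time_s: 2.62
ee_pos: [0.5111, 0.0824, 0.1003]
tcp_rot: [-179.9, -0.2, 32.0]
force: [-2.7, 5.6, 4.8]
width: 0.162
grip_force: 25.0
```

Request:
move_arm:
  moves: [0, 0, 0, 0, 0, 0, 8, 0, 0, 0, 0, 0, 0, 8, 0, 0, 0, 0, 0, 0, 8]

```text
time_s: 2.87
ee_pos: [0.5111, 0.0824, 0.1003]
tcp_rot: [-179.9, -0.2, 32.0]
force: [-1.9, 3.6, 4.8]
width: 0.165
grip_force: 25.0
```

```bash
python3 - <<'E'
from h import *
snap('wrist','w2.png'); s=ctrl.state(); print(s)
E
```

```text
{'time_s': 2.9167, 'joints': array([ -0.54192981,  11.38803961, 102.26862681,   0.18340973,
        66.24547316,  57.3879073 ]), 'joint_velocities': array([-0.04389339, -0.05554074, -0.06022489,  0.03852932, -0.00820619,
       -0.01424741]), 'tau': array([ -2.57889412, -31.71937108, -24.42410946,  -1.4874161 ,
        -0.77630254,  -0.04858405]), 'ee_pos': array([0.5110861 , 0.08237121, 0.10024962]), 'tcp_rot': array([-1.79911173e+02, -1.72882271e-01,  3.19962913e+01]), 'force': array([-2.56537234,  5.73256808,  4.04629729]), 'wrist_torque': array([ 1.04227499,  0.53113533, -0.05771289]), 'grip_force': 25.001060664653778, 'width': 0.16329137931875334}
```

View pics/w2.png

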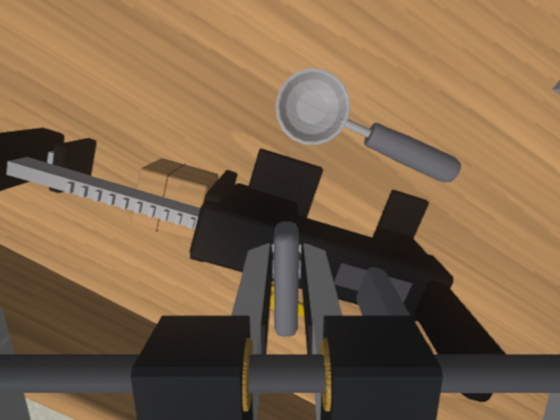

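Wing is held between the fingers at (285,225)–(285,335), well aligned. I'll turn it +72°.

Request:
move_arm:
  moves: [0, 0, 0, 0, 0, 1, 8, 0, 0, 0, 0, 0, 1, 8, 0, 0, 0, 0, 0, 1, 8, 0, 0, 0, 0, 0, 1, 8, 0, 0, 0, 0, 0, 1, 8, 0, 0, 0, 0, 0, 1, 8, 0, 0, 0, 0, 0, 1, 8, 0, 0, 0, 0, 0, 1, 8, 0, 0, 0, 0, 0, 1, 8, 0, 0, 0, 0, 0, 1, 8, 0, 0, 0, 0, 0, 1, 8, 0, 0, 0, 0, 0, 1, 8, 0, 0, 0, 0, 0, 1, 8, 0, 0, 0, 0, 0, 1, 8, 0, 0, 0, 0, 0, 1, 8, 0, 0, 0, 0, 0, 1, 8, 0, 0, 0, 0, 0, 1, 8, 0, 0, 0, 0, 0, 1, 8, 0, 0, 0, 0, 0, 0, 8]

```text
time_s: 4.5
ee_pos: [0.5062, 0.0843, 0.1]
tcp_rot: [-179.6, -0.5, 104.1]
force: [-12.9, 8.9, 15.2]
width: 0.162
grip_force: 25.0
```

```bash
python3 - <<'E'
from h import *
snap('wrist','w3.png'); s=ctrl.state(); print(s)
E
```

```text
{'time_s': 4.55, 'joints': array([ -0.45031402,  11.29590419, 102.42170222,   0.37424425,
        66.81436327, -14.62561575]), 'joint_velocities': array([ 0.02456749,  0.04375976,  0.04191198, -0.03327456,  0.07632943,
        0.85661829]), 'tau': array([ -5.55644631, -28.3301872 , -26.84463859,  -2.73743346,
        -4.36346278,  -0.22862318]), 'ee_pos': array([0.50618407, 0.08427676, 0.09996602]), 'tcp_rot': array([-179.57134644,   -0.46596809,  104.02461691]), 'force': array([-12.78242936,   9.23501808,  14.57684751]), 'wrist_torque': array([ 1.72518944,  2.54084642, -0.15162585]), 'grip_force': 25.017714195860208, 'width': 0.1621277842013783}
```

View pics/w3.png

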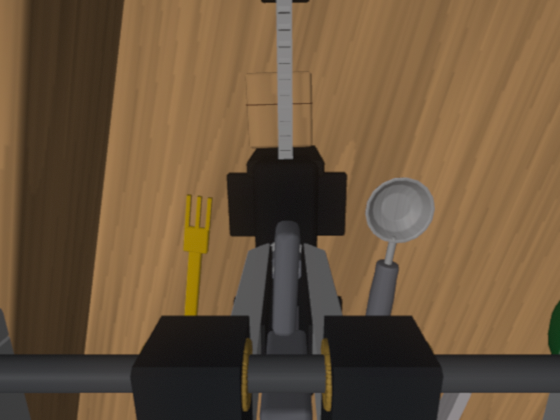

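Bar runs straight up at column 285 and the wing (286,225)–(286,335) lies in line with it; clamp yaw = tool yaw − 90 ≈ 14°. Unload, release and lift.

Request:
move_arm:
  moves: [-0.1, 0.08, 0.05, 0, 0, 0, 8, 0, 0, 0, 0, 0, 0, 8, 0, 0, 0, 0, 0, 0, 40, 0, 0, 0, 0, 0, 0, 40, 0, 0, 0, 0, 0, 0, 40, 0, 0, 0.6, 0, 0, 0, 40, 0, 0, 0.7, 0, 0, 0, 40, 0, 0, 0.7, 0, 0, 0, 40, 0, 0, 0.7, 0, 0, 0, 40, 0, 0, 0, 0, 0, -1, 40, 0, 0, 0, 0, 0, -1, 40, 0, 0, 0, 0, 0, -1, 40, 0, 0, 0, 0, 0, -1, 40, 0, 0, 0, 0, 0, -1, 40, 0, 0, 0, 0, 0, -1, 40, 0, 0, 0, 0, 0, -1, 40, 0, 0, 0, 0, 0, -1, 40, 0, 0, 0, 0, 0, -1, 40, 0, 0, 0, 0, 0, -1, 40, 0, 0, 0, 0, 0, -1, 40]
  grip_force: 18

```text
time_s: 6.22
ee_pos: [0.5072, 0.0834, 0.2092]
tcp_rot: [179.9, -0.0, 59.8]
force: [0.2, 0.9, -0.7]
width: 0.426
grip_force: 0.0
```

Request:
move_arm:
  moves: [0.04, -0.15, 0, 0, 0, -1, 62, 0.04, -0.15, 0, 0, 0, -1, 62, 0.04, -0.15, 0, 0, 0, -1, 62, 0.04, -0.15, 0, 0, 0, -1, 62, 0.04, -0.15, 0, 0, 0, -1, 62, 0.04, -0.15, 0, 0, 0, -1, 62, 0.04, -0.15, 0, 0, 0, -1, 62, 0.04, -0.15, 0, 0, 0, -1, 62, 0.04, -0.15, 0, 0, 0, -1, 62, 0.04, -0.15, 0, 0, 0, -1, 62, 0.04, -0.15, 0, 0, 0, -1, 62, 0.04, -0.15, 0, 0, 0, -0.5, 62, 0, 0, 0, 0, 0, 0, 62]

```text
time_s: 7.3
ee_pos: [0.5264, 0.0106, 0.2091]
tcp_rot: [179.9, -0.0, 13.9]
force: [0.6, 0.3, -0.9]
width: 0.662
grip_force: 0.0
```

```bash
python3 - <<'E'
from h import *
snap('wrist','w4.png'); s=ctrl.state(); print(s['time_s'],s['ee_pos'],s['tcp_rot'],s['force'],s['width'])
E
```

```text
7.35 [0.52613851 0.01121546 0.20892796] [ 1.79978703e+02 -3.03352956e-02  1.39943397e+01] [-0.13039459 -0.20195861 -0.10110795] 0.6571912940576716
```

View pics/w4.png

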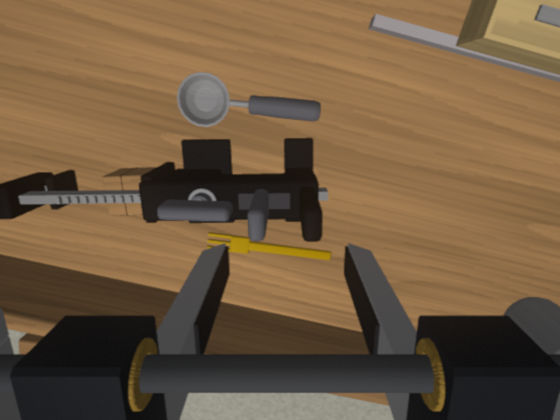

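Wing now lies horizontal at (160–232,211), parallel to the bar at row 198; trigger top at ≈(259,228), handle top ≈(312,228), between the fingertips (mid ≈287).

```bash
python3 - <<'E'
from h import *
f='w4.png'; s=ctrl.state(); a=np.radians(14); ex=np.array([np.cos(a),np.sin(a)]); ey=np.array([-np.sin(a),np.cos(a)])
for n,u,v,z in [('trigL',249,232,.153),('trigR',267,234,.153),('hanL',303,232,.153),('hanR',322,232,.153),('trig bottom',259,240,.153),('trig rear',259,200,.153),('wingL',159,211,.124),('wingR',232,211,.124),('hous R',318,200,.088)]:
    p=onz(f,u,v,z)[:2]-s['ee_pos'][:2]; print(n,(p@ex*1e3).round(1),(p@ey*1e3).round(1))
i=cv2.imread('pics/w4.png')[170:260,230:340]; cv2.imwrite('pics/w4c.png',cv2.resize(i,None,fx=5,fy=5))
E
```

```text
trigL -4.8 25.1
trigR -6.3 12.7
hanL -4.8 -12.2
hanR -4.8 -25.3
trig bottom -10.7 18.3
trig rear 18.2 17.6
wingL 1.3 96.2
wingR 1.2 40.7
hous R -0.3 -27.9
```

View pics/w4c.png

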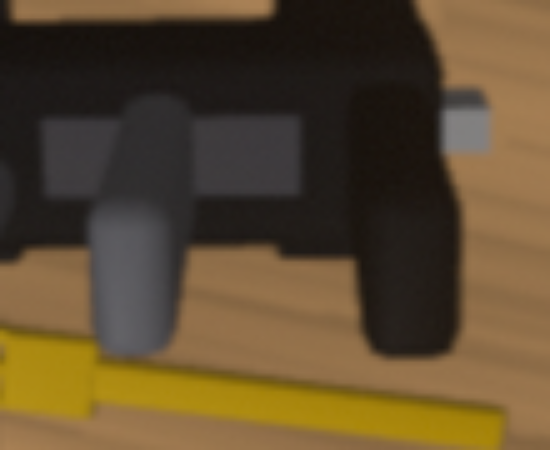

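Trigger (90–190 px of crop) and handle (360–460) are centred between fingers within 1 mm. Descend and squeeze once.

Request:
move_arm:
  moves: [0, 0, -0.7, 0, 0, 0, 62, 0, 0, -0.7, 0, 0, 0, 62, 0, 0, -0.57, 0, 0, 0, 62, 0, 0, 0, 0, 0, 0, 62, 0, 0, 0, 0, 0, 0, 52, 0.018, -0.073, 0, 0, 0, 0, 44, 0.018, -0.073, 0, 0, 0, 0, 38, 0.018, -0.073, 0, 0, 0, 0, 30, 0, 0, 0, 0, 0, 0, 30, 0, 0, 0, 0, 0, 0, 30, 0, 0, 0, 0, 0, 0, 30]
  grip_force: 18

```text
time_s: 8.27
ee_pos: [0.5288, 0.0027, 0.1309]
tcp_rot: [179.9, -0.1, 14.0]
force: [1.3, 0.4, -2.5]
width: 0.355
grip_force: 18.0
```

```bash
cat > m.py <<'E'
import sys
from h import *
f=sys.argv[1]
snap('wrist',f); s=ctrl.state(); a=np.radians(14)
print(s['time_s'],s['ee_pos'],s['force'].round(1),'Fy',s['force'][:2]@[-np.sin(a),np.cos(a)],'w',s['width']*94,s['grip_force'])
E
python3 m.py q1.png
```

```text
8.3167 [0.52875801 0.00274647 0.13086249] [ 1.2 -0.8 -2.9] Fy -1.0764198658927842 w 33.61267616424858 17.993381917476654
```

View pics/q1.png

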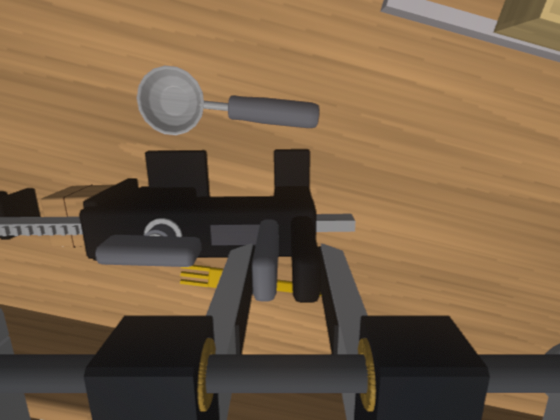

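Full squeeze (33.6 mm), balanced force; the tail tip is at ≈(354,222) and the pad/jaw at (20,215) with block at (62,215). From here I read bar travel numerically from the tail tip.

```bash
cat >> m.py <<'E'
i=cv2.imread('pics/'+f).astype(int); hi=i.max(2); sat=hi-i.min(2)
m=((hi>85)&(sat<22)).astype(np.uint8); m[:, :290]=0; m[:185]=0; m[250:]=0
n,l,st,c=cv2.connectedComponentsWithStats(m); k=1+np.argmax(st[1:,4]); x,y,w,h,ar=st[k]
p=onz(f,x+w,c[k][1],.078)[:2]; ey=np.array([-np.sin(a),np.cos(a)])
tip=(p-[.526,.0113])@ey*1e3-36
print('box',st[k],'tip y',tip,'travel mm',-70-tip)
E
python3 m.py q2.png
```

```text
8.3667 [0.52875485 0.0027819  0.1308404 ] [ 0.6 -2.2 -2.2] Fy -2.226226992998344 w 33.61543351031831 17.994219660758972
box [316 219  39  13 439] tip y -91.41816721318553 travel mm 21.418167213185527
```

Request:
move_arm:
  moves: [-0.027, 0.109, 0, 0, 0, 0, 48, -0.027, 0.109, 0, 0, 0, 0, 62, 0, 0, 0, 0, 0, 0, 62, 0, 0, 0, 0, 0, 0, 62, 0, 0, 0, 0, 0, 0, 52, 0.018, -0.073, 0, 0, 0, 0, 44, 0.018, -0.073, 0, 0, 0, 0, 38, 0.018, -0.073, 0, 0, 0, 0, 30, 0, 0, 0, 0, 0, 0, 30, 0, 0, 0, 0, 0, 0, 30, 0, 0, 0, 0, 0, 0, 30]

```text
time_s: 9.28
ee_pos: [0.5285, 0.0026, 0.1304]
tcp_rot: [179.9, -0.1, 14.0]
force: [0.5, 0.3, 3.6]
width: 0.358
grip_force: 18.0
```

```bash
python3 m.py q3.png
```

```text
9.3333 [0.52847985 0.00265429 0.13039409] [ 0.4 -0.2  3. ] Fy -0.29428843344924904 w 33.15687638967272 18.004111647605896
box [316 218  62  14 707] tip y -106.89190631060421 travel mm 36.89190631060421
```

Request:
move_arm:
  moves: [-0.027, 0.109, 0, 0, 0, 0, 48, -0.027, 0.109, 0, 0, 0, 0, 62, 0, 0, 0, 0, 0, 0, 62, 0, 0, 0, 0, 0, 0, 62, 0, 0, 0, 0, 0, 0, 52, 0.018, -0.073, 0, 0, 0, 0, 44, 0.018, -0.073, 0, 0, 0, 0, 38, 0.018, -0.073, 0, 0, 0, 0, 30, 0, 0, 0, 0, 0, 0, 30, 0, 0, 0, 0, 0, 0, 30, 0, 0, 0, 0, 0, 0, 30]

```text
time_s: 10.25
ee_pos: [0.5274, 0.0024, 0.1291]
tcp_rot: [180.0, 0.1, 14.0]
force: [0.7, -1.6, -4.7]
width: 0.353
grip_force: 18.0
```

```bash
python3 m.py q4.png
```

```text
10.3 [0.52742367 0.00243093 0.12912455] [ 0.4 -2.8 -5.1] Fy -2.8250636167982957 w 33.56327712087936 17.983118891716003
box [316 217  86  14 997] tip y -122.48686717021047 travel mm 52.48686717021047
```

Request:
move_arm:
  moves: [-0.027, 0.109, 0, 0, 0, 0, 48, -0.027, 0.109, 0, 0, 0, 0, 62, 0, 0, 0, 0, 0, 0, 62, 0, 0, 0, 0, 0, 0, 62, 0, 0, 0, 0, 0, 0, 54, 0.01, -0.04, 0, 0, 0, 0, 50, 0.01, -0.04, 0, 0, 0, 0, 46, 0.01, -0.04, 0, 0, 0, 0, 42, 0, 0, 0, 0, 0, 0, 38, 0, 0, 0, 0, 0, 0, 34, 0, 0, 0, 0, 0, 0, 30, 0, 0, 0, 0, 0, 0, 30]
  grip_force: 17

```text
time_s: 11.3
ee_pos: [0.5283, 0.0046, 0.1305]
tcp_rot: [179.7, -0.1, 14.0]
force: [1.6, -5.9, 0.4]
width: 0.397
grip_force: 17.0
```

```bash
python3 m.py q5.png
```

```text
11.35 [0.52826651 0.00466089 0.13048309] [ 2.2 -5.2  0.7] Fy -5.618886963648925 w 37.45080058514135 17.019960433244705
box [ 319  219   89   13 1028] tip y -125.47007010333061 travel mm 55.47007010333061
```

Request:
move_arm:
  moves: [0.006, -0.025, 0, 0, 0, 0, 30, 0.006, -0.025, 0, 0, 0, 0, 30, 0, 0, 0, 0, 0, 0, 30, 0, 0, 0, 0, 0, 0, 30, 0, 0, 0, 0, 0, 0, 30, 0, 0, 0, 0, 0, 0, 30]
  grip_force: 18

```text
time_s: 11.85
ee_pos: [0.5285, 0.0036, 0.1305]
tcp_rot: [179.8, -0.1, 14.0]
force: [1.9, -6.2, 1.3]
width: 0.376
grip_force: 18.0
```

```bash
python3 m.py q6.png
```

```text
11.9 [0.52851124 0.00364959 0.13051001] [ 2.  -5.8  2.2] Fy -6.116097266174929 w 35.01770822666672 18.00000160932541
box [ 317  219   93   14 1062] tip y -127.72568164893765 travel mm 57.72568164893765
```

Request:
move_arm:
  moves: [-0.0205, 0.0825, 0, 0, 0, 0, 48, -0.0205, 0.0825, 0, 0, 0, 0, 62, 0, 0, 0, 0, 0, 0, 62, 0, 0, 0, 0, 0, 0, 62, 0, 0, 0, 0, 0, 0, 54, 0.0115, -0.0453, 0, 0, 0, 0, 50, 0.0115, -0.0453, 0, 0, 0, 0, 46, 0.0115, -0.0453, 0, 0, 0, 0, 42, 0, 0, 0, 0, 0, 0, 38, 0, 0, 0, 0, 0, 0, 34, 0, 0, 0, 0, 0, 0, 30, 0, 0, 0, 0, 0, 0, 30]
  grip_force: 18

```text
time_s: 12.9
ee_pos: [0.5264, 0.0061, 0.1292]
tcp_rot: [-180.0, 0.1, 14.0]
force: [-1.6, -0.3, -4.1]
width: 0.437
grip_force: 18.0
```

```bash
python3 m.py q7.png
```

```text
12.95 [0.52641025 0.00611279 0.12916427] [-0.5  0.1 -5.3] Fy 0.22770801412549863 w 41.21770927221855 17.98419177532196
box [ 322  217   96   14 1107] tip y -129.30208618615148 travel mm 59.302086186151485
```

Request:
move_arm:
  moves: [0, 0, 0, 0, 0, 0, 30, 0, 0, 0, 0, 0, 0, 30, 0, 0, 0, 0, 0, 0, 30, 0, 0, 0, 0, 0, 0, 30, 0, 0, 0, 0, 0, 0, 30, 0, 0, 0, 0, 0, 0, 30]

```text
time_s: 13.45
ee_pos: [0.5264, 0.0061, 0.1292]
tcp_rot: [-180.0, 0.1, 14.0]
force: [-1.0, -1.6, -7.2]
width: 0.434
grip_force: 18.0
```

```bash
python3 m.py q8.png && python3 -c "
from station import order
print(order.finish_job())"
```

```text
13.5 [0.52643668 0.00614364 0.12920175] [-1.7 -0.9 -8. ] Fy -0.47817520783534073 w 41.359578748760256 17.978986501693726
box [ 322  218   96   13 1106] tip y -129.30208618615148 travel mm 59.302086186151485
the job is handed in; nothing more can be done
None
```

Job handed in at 13.5 s: I turned the catch in line with the bar, then closed the jaw by trigger strokes onto the block. The trigger is held squeezed at 18 N, which works out to roughly 10 N on the block; the press is inferred from the grip force and bar travel (about 59 mm), not measured directly.

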